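Sort the sample bottles into their drip dishes

TASK

Stand the four glass screw-cap bottles from the front of the bench in the four round steel drip dishes by size: the smallest bottle in the smallest dish, the next size in the next dish, and so on up to the largest bottle in the largest dish. Each must end upright and flat on the floor of its dish, set down gently and never tipped over. Leave the conical flask and the open beaker standing where they are.

Things in the scene. Friction and masses are not known exactly. Their poses are not given: they have to be found in the camera images.
- bottle_1: the smallest bottle, short, clear glass with a red screw cap: an upright round bottle 34 mm in diameter and 69 mm high over the cap; the straight side runs up to about 50 mm, above it come the shoulder and the narrower cap. Loose, weighs 0.06 to 0.15 kg. Origin at the centre of its underside, z up along its axis.
- bottle_2: the second smallest bottle, clear glass, black screw cap: an upright round bottle 40 mm in diameter and 89 mm high over the cap; the straight side runs up to about 63 mm, above it come the shoulder and the narrower cap. Loose, weighs 0.06 to 0.15 kg. Origin at the centre of its underside, z up along its axis.
- bottle_3: the second largest bottle, clear glass, black screw cap: an upright round bottle 46 mm in diameter and 103 mm high over the cap; the straight side runs up to about 76 mm, above it come the shoulder and the narrower cap. Loose, weighs 0.06 to 0.15 kg. Origin at the centre of its underside, z up along its axis.
- bottle_4: the largest bottle, brown glass with a white screw cap: an upright round bottle 52 mm in diameter and 116 mm high over the cap; the straight side runs up to about 88 mm, above it come the shoulder and the narrower cap. Loose, weighs 0.06 to 0.15 kg. Origin at the centre of its underside, z up along its axis.
- dish_1: the smallest drip dish: a round open dish of plain steel, 50 mm wide inside, 56 mm outside, with an upright rim 12 mm high and 3 mm thick and a flat floor 3 mm thick. It does not move on the bench. Origin at the centre of its underside.
- dish_2: the second smallest drip dish: a round open dish of plain steel, 64 mm wide inside, 70 mm outside, with an upright rim 12 mm high and 3 mm thick and a flat floor 3 mm thick. It does not move on the bench. Origin at the centre of its underside.
- dish_3: the second largest drip dish: a round open dish of plain steel, 78 mm wide inside, 84 mm outside, with an upright rim 12 mm high and 3 mm thick and a flat floor 3 mm thick. It does not move on the bench. Origin at the centre of its underside.
- dish_4: the largest drip dish: a round open dish of plain steel, 92 mm wide inside, 98 mm outside, with an upright rim 12 mm high and 3 mm thick and a flat floor 3 mm thick. It does not move on the bench. Origin at the centre of its underside.
- flask: a conical glass flask with a stopper, 64 mm wide at its foot, 114 mm high, standing upright near the bottles, in front of a 0.25 m tall block of flow meters whose valve knobs stick out towards the robot; not part of the job. Loose. Origin at the centre of its underside, z up.
- beaker: an empty glass beaker, 53 x 59 mm, 70 mm high, standing upright near the bottles; not part of the job. Loose. Origin at the centre of its underside, z up.
Mind the look-alikes: they are no part of the job. Leave any green or turquoise look-alike of the dish_1 alone.

How it is judged:
By the outcome, as a careful person would: the job done as asked, in the order asked, and still so for the second after the job is handed in, with the robot touching nothing.
It also fails if it takes over 122 s, if anything falls off the work surface, if the arm or the gripper's body presses on something with over 40 N, if the wrist force passes 120 N, or if a joint passes its speed limit or range.

ROBOT

A 6-joint arm with a two-finger parallel gripper is mounted at the origin on a cart in front of the work surface, level with it; the furniture and walls round the work are solid. World frame = base frame: x ahead of the robot, y to its left, z up, the work surface at z = 0. Lengths are in mm, angles in rad, forces in N, time in s.
With the tool pointing down it reaches from about 300 to 750 mm from the base axis. Payload 8.5 kg.
Tool frame: the origin (TCP) lies midway between the tips of the shut fingers; the grasp point (between the pads) lies manip.pinch_z behind it (manip.pinch_z is the distance from the TCP to the grasp point, in mm); z points along the fingers, y is the line along which they close (so a half turn about z gives the same grasp; the last joint's range is limited). The gripper opens to 85 mm and grips with 20 to 120 N. Pads are 22 mm wide; open, the fingers measure 114 mm over their backs; the gripper's body (76 mm by 85 mm) begins 54 mm behind the grasp point. The pads swing forward as they close: fully open they stand 13 mm farther back than shut.
Start: joints at [1.001, 0.381, 1.297, -0, 1.464, -0.215], TCP at [191.062, 515.728, 192.622] pointing down, gripper open.
Joint ranges: [-3.11, 3.11], [-0.89, 2.33], [0.22, 2.48], [-1.42, 4.56], [0.17, 2.85], [-2.88, 2.88]. Speed limits (rad/s): [2.39, 2.39, 3.14, 3.14, 3.14, 3.14].

INTERFACE

Orientations are given as a unit quaternion [x, y, z, w].
In Python, from rig import manip, optics gives the robot as it stands.
- The arm moves only by the tool drive_tool, never from a script. Its argument "targets" is a list of rows, each a list of 3 entries, a list of its own where there are three numbers: the shift along the world's x, y, z in units of 30 mm (1.0 is 30 mm), then the turn, a rotation vector about the world's x, y, z in units of 8 degrees (1.0 is 8 degrees), then the closure, from 0 (fully open) to 1 (shut). A call has 1 to 5 rows; each row is the pose to reach, as a shift and turn from the pose commanded when the call began; what a row does not reach only later rows make up. A row lasts 1/10 s, in which the tool goes at most 50 mm and 8.59 degrees, less where a joint would pass 70% of its speed; a pose out of reach is approached as far as the arm can. A call with a gripper value outside its range is refused whole. The fingers move at their own pace and stop on an object; the grip force is fixed at half the most. Time passes only in rows, so rows that repeat a pose let the fingers close. It gives the time, the measured TCP pose, the force, the opening and the grip force at its end, in the units of the state.
- manip.observe(): the state, without advancing time (a new reading comes with each control period).
- optics.camera(name): name is "side" or "top"; returns the picture (420x560x3 uint8, red, green, blue); there is no depth.
- optics.get_calibration(name): a dict with "vfov" (degrees; the focal length in pixels is half the picture's height over the tangent of half this angle, whatever the lens; pixels are square), "cx", "cy" (the principal point, pixels), "rvec" (rotation vector, rad) and "tvec" (3), from world to camera coordinates, as OpenCV has them. Camera axes: x right, y down, z forward; pixel columns grow to the right and rows downward; lengths in mm; the calibration is good to about 2 mm. A picture is of the moment at which its call begins. get_calibration takes no time and is no camera call.
- manip.job_done(): hands the job in; it is judged then, once.
The state is a dict: "clock": time; "q": joint angles; "qvel": joint speeds; "joint_torque": joint torques, N m; "position": TCP position; "tcp_rot": TCP orientation; "contact_force": force on the tool from outside, world axes, zero at the start; "ft_torque": the same for the moment, N m; "grip_width": finger opening in mm; "grip_force": force on a finger pad.
Only numpy, scipy, OpenCV 4.12 (cv2) and the standard library are available. Lean on these libraries where they do the work, as an engineer would, in place of code of your own. Each camera call takes 0.05 s, during which the arm holds its last target. There are 200 camera calls.

## Working session

There is one attempt and no reset: what is moved stays moved. The work goes in short steps, Python scripts to look and compute and a tool call to move; the robot and the scene stay as the last step left them, time stands still between calls to the robot, and variables do not carry over. Pictures are saved under pics/ and viewed, at most 17 in all, crops included, and the job is handed in when it is done.

Besides the shell and the picture viewer there is one more tool, called after ">>>" as a command line: name --argument value ..., lists and objects as JSON in quotes. drive_tool: Moves the arm, as the interface text tells. Its arguments: {"type":"object","properties":{"targets":{"type":"array"}},"required":["targets"]}

```bash
ls; mkdir -p pics
python3 - <<'E'
from rig import manip, optics
import cv2
for n in("side","top"):
    cv2.imwrite(f"pics/{n}0.png",cv2.resize(optics.camera(n)[:,:,::-1],(800,600),interpolation=cv2.INTER_CUBIC)); print(n,optics.get_calibration(n))
print(manip.pinch_z,manip.observe())
E
```

```text
pics
side {'vfov': 49.61104059492479, 'cx': 279.12623480770065, 'cy': 204.77873198017087, 'rvec': array([ 2.1946408 , -0.17522736,  0.10453203]), 'tvec': array([-567.31477146,   47.00853524, 1371.13956031])}
top {'vfov': 42.88733322970353, 'cx': 281.29598999260025, 'cy': 207.28258412418893, 'rvec': array([ 2.1421774 , -2.1968572 ,  0.15258341]), 'tvec': array([ -76.89841107,  556.51928196, 1560.40934629])}
18.700000000000003 {'clock': 0.1, 'q': array([ 1.00069619e+00,  3.81173840e-01,  1.29814644e+00, -2.33785683e-05,
        1.46358621e+00, -2.15314361e-01]), 'qvel': array([-1.23337447e-03, -2.22465179e-03, -2.98118957e-03, -6.64561109e-04,
       -6.22281628e-05,  4.86379975e-04]), 'joint_torque': array([ 4.28109284e-03, -4.49219406e+01, -2.31656796e+01, -1.65678671e-04,
        3.65580003e-03,  3.36505821e-05]), 'position': array([190.91527789, 515.48291135, 192.06225784]), 'tcp_rot': array([ 1.76462701e-01,  9.84307108e-01, -6.11359673e-04, -2.40660421e-04]), 'contact_force': array([-0.3189306 ,  0.2081277 ,  0.43101956]), 'ft_torque': array([-0.02923827, -0.01470122,  0.01726514]), 'grip_force': 0.0, 'grip_width': 84.91588350562478}
```

View pics/side0.png

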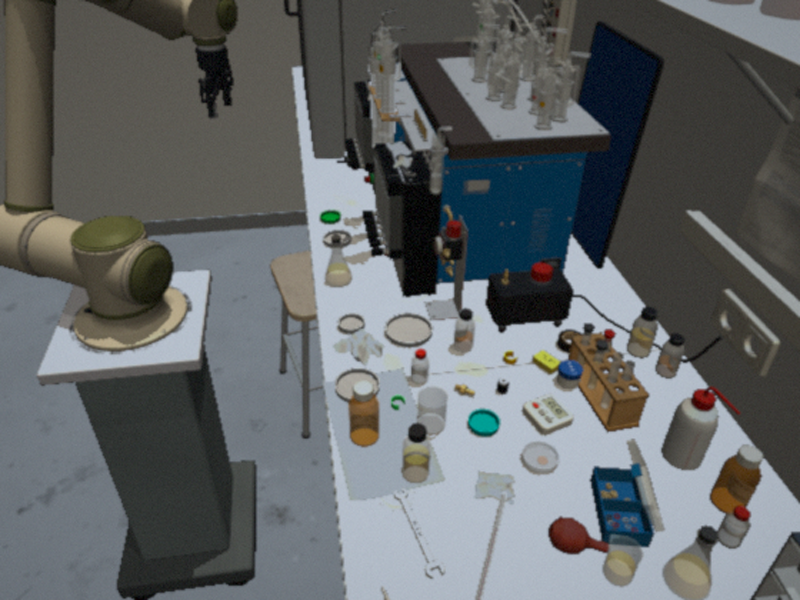

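View pics/top0.png

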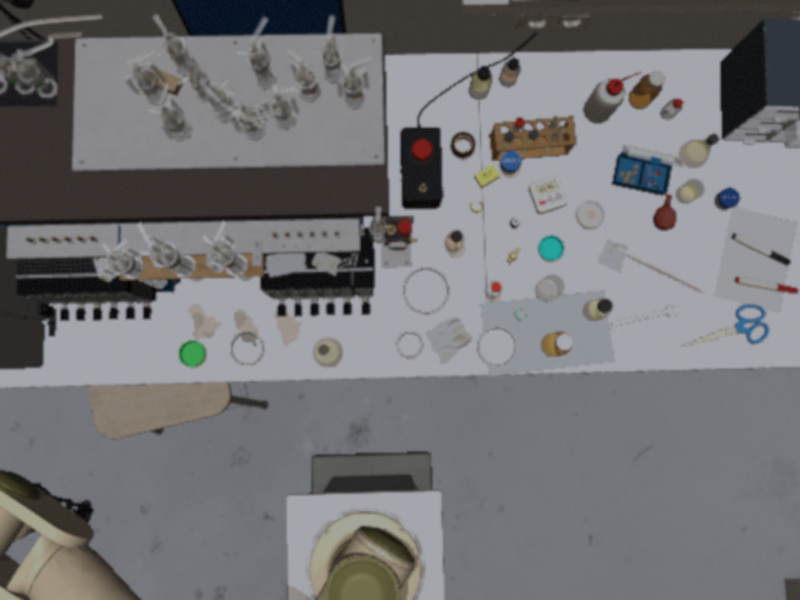

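The top view shows four steel dishes at about (409,345), (247,349), (496,347) and (426,291), with the bottles at (495,289), (455,242), (600,308) and (557,344). The flask is at (327,350) and the beaker at (549,288). The look-alikes are the green dish (193,353) and the turquoise dish (550,248), plus the spare bottles at the back at (480,80), (510,70), (645,90) and (672,107). I'll take close crops next.

```bash
cat > h.py <<'E'
import numpy as np, cv2
from scipy.optimize import least_squares
from rig import manip, optics
def cal(n):
    c=optics.get_calibration(n); f=210/np.tan(np.radians(c['vfov']/2))
    return np.array([[f,0,c['cx']],[0,f,c['cy']],[0,0,1]]),np.array(c['rvec']),np.array(c['tvec'])
C={n:cal(n) for n in("side","top")}
def proj(n,P):
    K,r,t=C[n]; return cv2.projectPoints(np.atleast_2d(np.float64(P)),r,t,K,None)[0][:,0]
def plane(n,uv,z):
    K,r,t=C[n]; R=cv2.Rodrigues(r)[0]; o=-R.T@t
    d=R.T@np.linalg.inv(K)@np.array([*uv,1.]); return o+d*(z-o[2])/d[2]
def tri(us,ut):
    f=lambda p: np.r_[proj("side",p)[0]-us, proj("top",p)[0]-ut]
    s=least_squares(f,[500,0,0.]); return s.x, np.abs(s.fun).max()
def crop(n,x0,y0,x1,y1,s,fn,circles=(),img=None):
    im=(optics.camera(n) if img is None else img)[y0:y1,x0:x1,::-1]
    im=cv2.resize(np.ascontiguousarray(im),None,fx=s,fy=s,interpolation=cv2.INTER_CUBIC)
    for (x,y,z,d,col) in circles:
        a=np.linspace(0,2*np.pi,60); P=np.c_[x+d/2*np.cos(a),y+d/2*np.sin(a),0*a+z]
        q=(proj(n,P)+.5-[x0,y0])*s-.5
        cv2.polylines(im,[np.int32(np.round(q))],True,col,1)
    cv2.imwrite("pics/"+fn,im)
E
python3 - <<'E'
from h import *
crop("top",140,150,440,270,2.66,"a.png")
crop("side",215,140,350,350,2.85,"b.png")
for n,p in {'d1':(409,345),'d2':(247,349),'d3':(496,347),'d4':(426,291),'flask':(327,350)}.items():
    print(n,plane("top",np.array(p)*.7,12).round())
E
```

```text
d1 [ 453. -104.   12.]
d2 [453. 235.  12.]
d3 [ 444. -287.   12.]
d4 [ 567. -143.   12.]
flask [447.  68.  12.]
```

View pics/a.png

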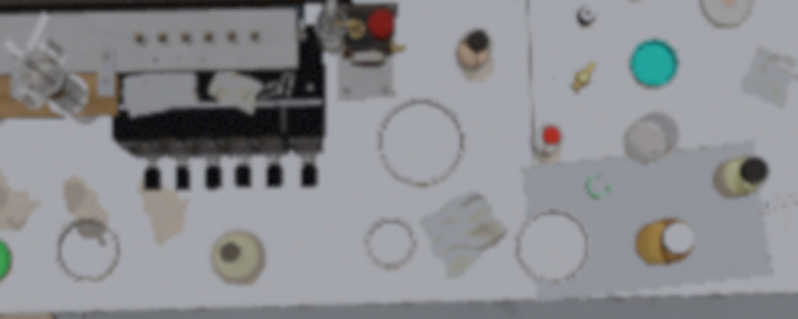

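View pics/b.png

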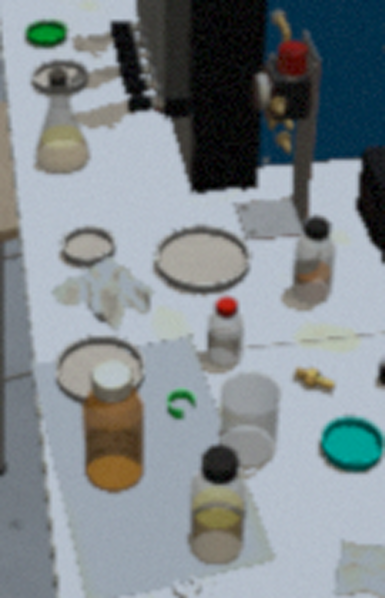

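Top crop: dish rims are centred at d1 (390,244), d2 (88,250), d3 (552,245) and d4 (421,142); caps are at (551,135), (478,42), (753,171) and (679,238). Side crop: caps are at (228,305), (317,226), (220,459) and (111,374); dish rims are at (88,245), (60,78), (100,370) and (202,258).

```bash
cat > m.py <<'E'
from h import *
T={'b1':(551,135),'b2':(478,41),'b3':(754,170),'b4':(679,238),'d1':(390,244),'d2':(88,250),'d3':(552,245),'d4':(421,142)}
S={'b1':(227,303),'b2':(317,226),'b3':(220,456),'b4':(111,371),'d1':(88,245),'d2':(60,77),'d3':(100,369),'d4':(202,258)}
G={}
for k in T:
    ut=(np.array(T[k])+.5)/2.66-.5+[140,150]; us=(np.array(S[k])+.5)/2.85-.5+[215,140]
    G[k],e=tri(us,ut); print(k,G[k].round(1),round(e,2))
H=dict(b1=69,b2=89,b3=103,b4=116); D=dict(b1=34,b2=40,b3=46,b4=52,d1=56,d2=70,d3=84,d4=98)
E
python3 - <<'E'
from m import *
cs=[]
for k,g in G.items():
    if k[0]=='d': cs+=[(g[0],g[1],12,D[k],(0,0,255)),(g[0],g[1],0,D[k],(255,0,0))]
    else:
        st=dict(b1=50,b2=63,b3=76,b4=88)[k]
        cs+=[(g[0],g[1],0,D[k],(255,0,0)),(g[0],g[1],st,D[k],(0,0,255)),(g[0],g[1],H[k],D[k]*.5,(0,255,0))]
crop("top",140,150,440,270,2.66,"c.png",cs)
crop("side",215,140,350,350,2.85,"d.png",cs)
a=cv2.imread("pics/c.png");b=cv2.imread("pics/d.png")
E
```

```text
b1 [ 566.9 -282.9   67. ] 0.28
b2 [ 670.4 -204.3   83.9] 0.2
b3 [ 519.1 -495.2  102.6] 0.31
b4 [ 446.7 -406.6  118. ] 0.14
d1 [ 455.3 -103.9    6.7] 0.5
d2 [456.5 236.8   6. ] 0.32
d3 [ 448.3 -287.7    6.1] 0.08
d4 [ 569.9 -142.5    6.5] 0.19
```

View pics/c.png

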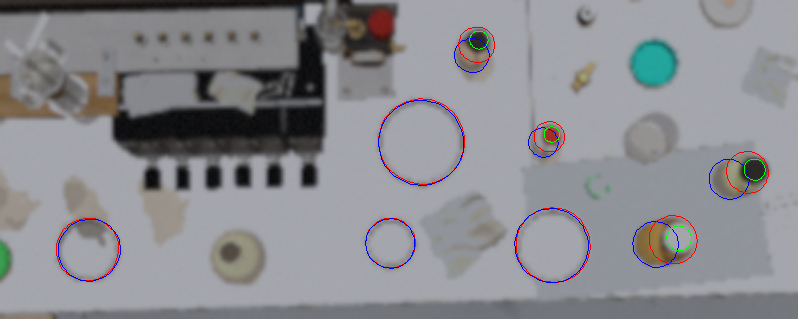

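View pics/d.png

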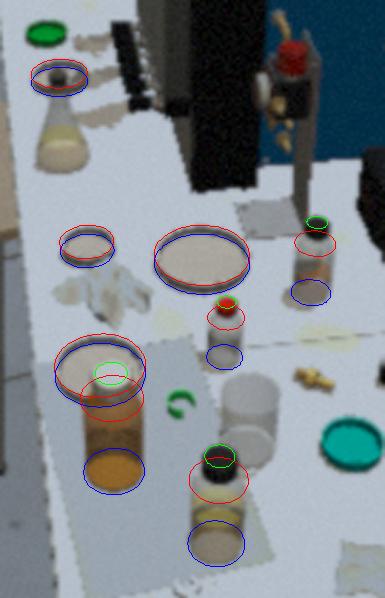

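>>> drive_tool --targets '[[[6, -6, 0.5], [0, 0, -5], 0], [[6, -6, 0.5], [0, 0, -5], 0], [[6, -6, 0.5], [0, 0, -5], 0], [[6, -6, 0.5], [0, 0, -5], 0], [[6, -6, 0.5], [0, 0, -5], 0]]'

```text
clock: 0.8
position: [368.6, 337.7, 207.6]
tcp_rot: [0.505, 0.863, 0.0, 0.0]
contact_force: [0.4, 0.5, -0.5]
grip_width: 85.4
grip_force: 0.0
```

```bash
cat > w.py <<'E'
# usage: w.py x y z yaw  -> shift & turn in units from the measured pose
import sys; from m import *
from scipy.spatial.transform import Rotation as R
def go(x,y,z,yaw):
    o=manip.observe(); Y=R.from_quat(o['tcp_rot']).as_matrix()
    a=np.degrees(np.arctan2(Y[1,1],Y[0,1])); d=(yaw-a+90)%180-90
    print('shift',((np.array([x,y,z])-o['position'])/30).round(2),'turn',round(d/8,2),'tilt',Y[:,2].round(4))
E
python3 - <<'E'
from w import *
go(567,-283,120,0)
print('flask/beaker/knobs', plane("top",np.array([327,350])*.7,20).round(), plane("top",(np.array([645,143])/2.66+[140,150]),5).round(), plane("top",(np.array([150,190])/2.66+[140,150]),60).round(),plane("top",(np.array([310,190])/2.66+[140,150]),60).round())
E
```

```text
b1 [ 566.9 -282.9   67. ] 0.28
b2 [ 670.4 -204.3   83.9] 0.2
b3 [ 519.1 -495.2  102.6] 0.31
b4 [ 446.7 -406.6  118. ] 0.14
d1 [ 455.3 -103.9    6.7] 0.5
d2 [456.5 236.8   6. ] 0.32
d3 [ 448.3 -287.7    6.1] 0.08
d4 [ 569.9 -142.5    6.5] 0.19
shift [  6.61 -20.69  -2.92] turn -3.67 tilt [ 2.e-04  1.e-04 -1.e+00]
flask/beaker/knobs [447.  68.  20.] [ 561. -401.    5.] [516. 158.  60.] [511. -17.  60.]
```

>>> drive_tool --targets '[[[0, -8, -0.5], [0, 0, -3.67], 0], [[0, -8, -0.5], [0, 0, -3.67], 0], [[0, -8, -0.5], [0, 0, -3.67], 0], [[0, -8, -0.5], [0, 0, -3.67], 0], [[0, -8, -0.5], [0, 0, -3.67], 0]]'

```text
clock: 1.3
position: [367.0, 97.2, 192.3]
tcp_rot: [0.706, 0.708, 0.0, 0.0]
contact_force: [0.7, -1.0, 0.1]
grip_width: 85.1
grip_force: 0.0
```

>>> drive_tool --targets '[[[3.3, -6.4, -1], [0, 0, 0], 0], [[3.3, -6.4, -1], [0, 0, 0], 0], [[3.3, -6.4, -1], [0, 0, 0], 0], [[3.3, -6.4, -1], [0, 0, 0], 0], [[3.3, -6.4, -1], [0, 0, 0], 0]]'

```text
clock: 1.8
position: [467.7, -96.3, 161.4]
tcp_rot: [0.706, 0.708, -0.0, -0.0]
contact_force: [-0.3, 0.0, -0.7]
grip_width: 85.2
grip_force: 0.0
```

>>> drive_tool --targets '[[[3.2, -6.2, -1], [0, 0, 0], 0], [[3.2, -6.2, -1], [0, 0, 0], 0], [[3.2, -6.2, -1], [0, 0, 0], 0], [[3.2, -6.2, -1], [0, 0, 0], 0], [[3.2, -6.2, -1], [0, 0, 0], 0]]'

```text
clock: 2.3
position: [563.3, -282.0, 130.5]
tcp_rot: [0.706, 0.708, -0.0, -0.0]
contact_force: [-0.6, 0.5, -0.0]
grip_width: 85.3
grip_force: 0.0
```

```bash
python3 - <<'E' | tail -1
from w import *
go(567,-283,17,0)
crop("side",240,210,340,290,6,"e.png")
E
```

```text
shift [ 0.12 -0.03 -3.78] turn -0.02 tilt [-1.e-03  3.e-04 -1.e+00]
```

View pics/e.png

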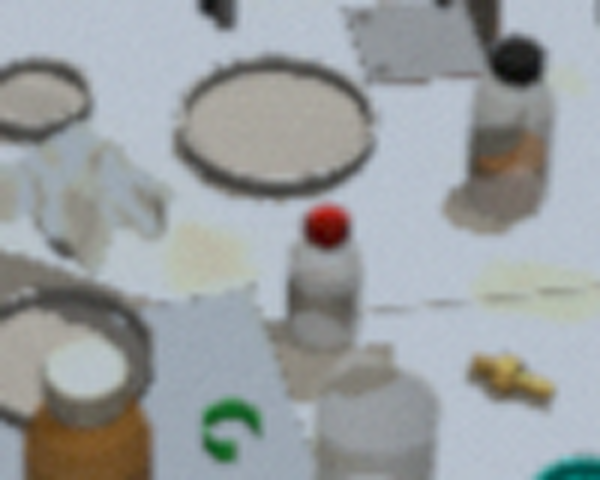

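```bash
python3 - <<'E' | tail -3
from w import *
for p in([563,-282,130],[520,-282,143],[606,-282,143]): print(p,((proj("side",p)[0]-[240,210])*6).round())
im=optics.camera("side"); crop("side",180,110,380,260,4,"f.png",[(563,-282,130,86,(0,0,255)),(567,-283,69,20,(0,255,0))],im)
E
```

```text
[563, -282, 130] [320. 103.]
[520, -282, 143] [219.  88.]
[606, -282, 143] [421.  69.]
```

View pics/f.png

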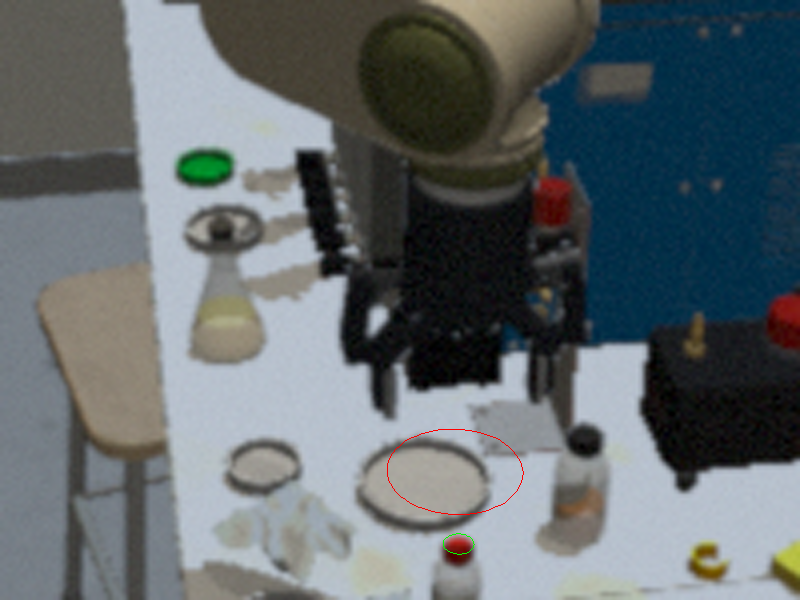

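```bash
python3 - <<'E' | tail -3
from w import *
im=optics.camera("top"); crop("top",260,130,420,250,5,"g.png",[(563,-282,130,86,(0,0,255)),(563,-282,190,86,(255,0,255)),(567,-283,69,20,(0,255,0))],im)
E
```

```text
d2 [456.5 236.8   6. ] 0.32
d3 [ 448.3 -287.7    6.1] 0.08
d4 [ 569.9 -142.5    6.5] 0.19
```

View pics/g.png

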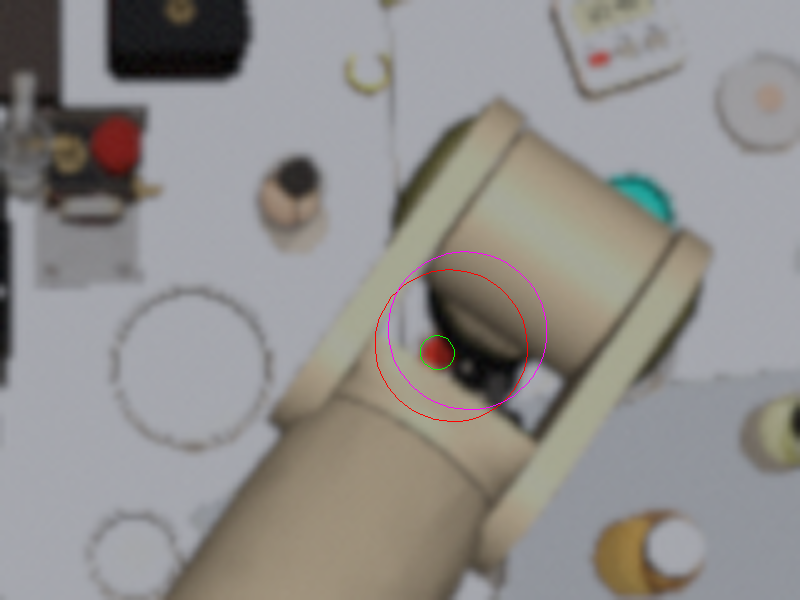

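```bash
python3 - <<'E' | tail -5
from w import *
for uv,x in(((383,413),513),((540,400),613),((383,413),520),((540,400),606)):
    uv=np.array(uv)/4+[180,110]
    for y in(-282,): pass
    s=least_squares(lambda p:proj("side",[x,p[0],p[1]])[0]-uv,[-282,150]); print(x,s.x.round())
print(manip.observe()['position'])
E
```

```text
513 [-311.  201.]
613 [-294.  188.]
520 [-269.  169.]
606 [-320.  207.]
[ 562.29243809 -277.9618711   131.95398958]
```

```bash
python3 - <<'E' | tail -6
from w import *
for p in([191,515,192],[191,515,205],[191,515,265],[176,475,205],[206,555,205]): print(p,(proj("side",p)[0]/.7).round(), (proj("top",p)[0]/.7).round())
print({k:np.round(v,3) for k,v in manip.observe().items() if k in('q','position','qvel')})
E
```

```text
[191, 515, 192] [222. 130.] [ 74. 493.]
[191, 515, 205] [221. 125.] [ 71. 494.]
[191, 515, 265] [218. 103.] [ 57. 499.]
[176, 475, 205] [214. 131.] [ 93. 502.]
[206, 555, 205] [228. 119.] [ 49. 486.]
{'q': array([-0.648,  0.562,  1.166,  0.   ,  1.415, -0.653]), 'qvel': array([ 0.021, -0.035,  0.027,  0.   , -0.001,  0.001]), 'position': array([ 562.292, -277.962,  131.954])}
```

The side view shows the open fingertips higher than I expected, near (383,413) and (540,400). I'll go down partway with the jaws open, which is safe over the bottle, and look again.

>>> drive_tool --targets '[[[0.1, 0, -0.6], [0, 0, 0], 0], [[0.1, 0, -1.2], [0, 0, 0], 0], [[0.1, 0, -1.8], [0, 0, 0], 0], [[0.1, 0, -2.4], [0, 0, 0], 0], [[0.1, 0, -2.7], [0, 0, 0], 0]]'

```text
clock: 2.95
position: [564.9, -276.5, 50.9]
tcp_rot: [0.705, 0.71, -0.0, -0.001]
contact_force: [-0.3, -0.0, 0.4]
grip_width: 85.7
grip_force: 0.0
```

>>> drive_tool --targets '[[[0, 0, 0], [0, 0, 0], 0], [[0, 0, 0], [0, 0, 0], 0]]'

```text
clock: 3.15
position: [565.8, -278.3, 52.5]
tcp_rot: [0.705, 0.709, 0.0, 0.001]
contact_force: [0.8, -0.6, 0.9]
grip_width: 85.3
grip_force: 0.0
```

```bash
python3 - <<'E' | tail -1
from w import *
crop("side",240,160,373,260,6,"i.png",[(567,-283,50,86,(0,0,255)),(567,-283,69,20,(0,255,0))])
go(567,-283,17,0)
E
```

```text
shift [ 0.03 -0.15 -1.19] turn -0.04 tilt [ 0.0015 -0.0011 -1.    ]
```

View pics/i.png

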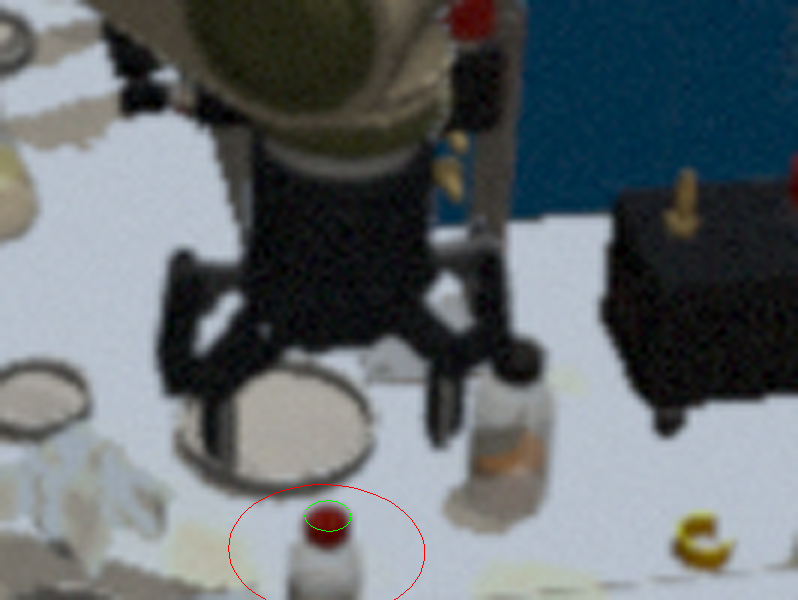

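The fingertips are at (220,470) and (443,440), about 45 mm higher than the reported TCP implies. I'll descend further with the jaws open and compare them with the bottle directly.

>>> drive_tool --targets '[[[0, -0.1, -0.3], [0, 0, 0], 0], [[0, -0.1, -0.6], [0, 0, 0], 0], [[0, -0.1, -0.9], [0, 0, 0], 0], [[0, -0.1, -1.15], [0, 0, 0], 0], [[0, -0.1, -1.15], [0, 0, 0], 0]]'

```text
clock: 3.7
position: [564.9, -281.3, 15.3]
tcp_rot: [0.705, 0.709, -0.0, -0.001]
contact_force: [0.0, 0.7, -0.2]
grip_width: 85.5
grip_force: 0.0
```

```bash
python3 - <<'E' | tail -1
from w import *
crop("side",240,180,373,280,6,"j.png",[(567,-283,30,86,(0,0,255)),(567,-283,69,20,(0,255,0))])
go(567,-283,17,0)
E
```

```text
shift [ 0.06 -0.05  0.03] turn -0.04 tilt [-1.e-03  8.e-04 -1.e+00]
```

View pics/j.png

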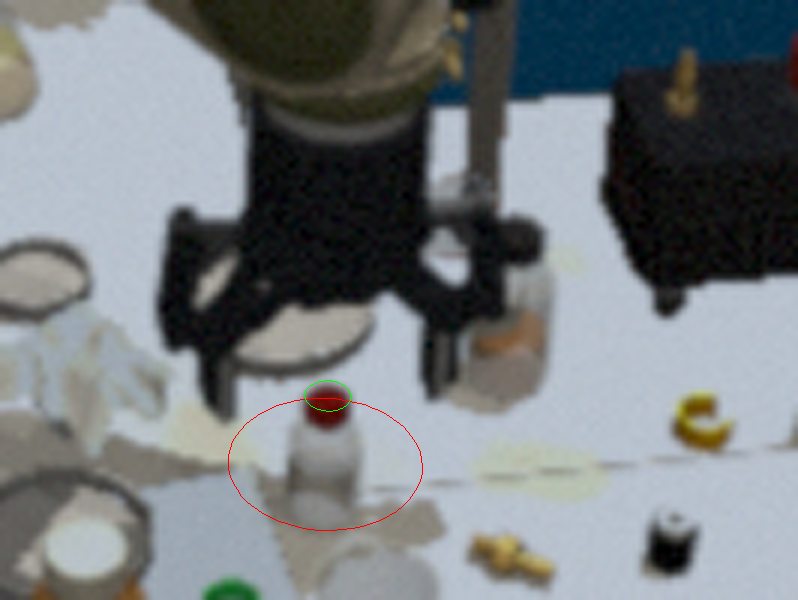

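Fingertips at (220,418) and (438,395) are level with the cap at (327,400), so the real tips are about 40 mm above the reported height. The body is also well clear of the cap, so I'll descend slowly and watch the force.

>>> drive_tool --targets '[[[0.05, -0.05, -0.15], [0, 0, 0], 0], [[0.05, -0.05, -0.3], [0, 0, 0], 0], [[0.05, -0.05, -0.45], [0, 0, 0], 0], [[0.05, -0.05, -0.55], [0, 0, 0], 0], [[0.05, -0.05, -0.6], [0, 0, 0], 0]]'

```text
clock: 4.25
position: [566.9, -283.1, -1.6]
tcp_rot: [0.705, 0.709, -0.0, -0.0]
contact_force: [-0.4, 0.3, -0.2]
grip_width: 85.1
grip_force: 0.0
```

>>> drive_tool --targets '[[[0, 0, -0.1], [0, 0, 0], 0], [[0, 0, -0.2], [0, 0, 0], 0], [[0, 0, -0.3], [0, 0, 0], 0], [[0, 0, -0.3], [0, 0, 0], 0]]'

```text
clock: 4.65
position: [566.9, -283.1, -10.7]
tcp_rot: [0.705, 0.709, -0.0, -0.0]
contact_force: [-0.0, 0.2, 0.4]
grip_width: 85.7
grip_force: 0.0
```

```bash
python3 - <<'E' | tail -1
from w import *
crop("side",255,180,355,280,6,"k.png",[(567,-283,69,20,(0,255,0))])
go(567,-283,-24,0)
E
```

```text
shift [ 0.    0.01 -0.45] turn -0.04 tilt [-3.e-04  2.e-04 -1.e+00]
```

View pics/k.png

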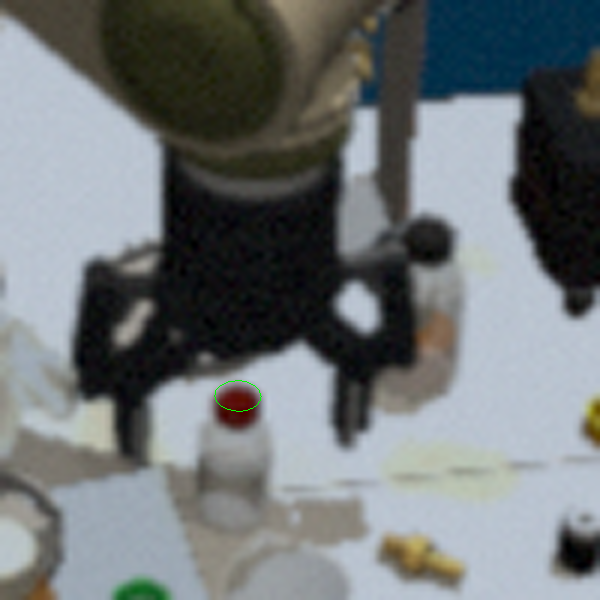

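Tips at (135,460) and (345,442) bracket the bottle at mid height, with no contact at reported z = -10.7. I'll check the lateral fit from the top.

```bash
python3 - <<'E' | tail -1
from w import *
crop("top",310,170,390,230,10,"l.png",[(567,-283,40,86,(0,0,255)),(567,-283,125,86,(255,0,255)),(567,-283,69,20,(0,255,0))])
E
```

```text
d4 [ 569.9 -142.5    6.5] 0.19
```

View pics/l.png

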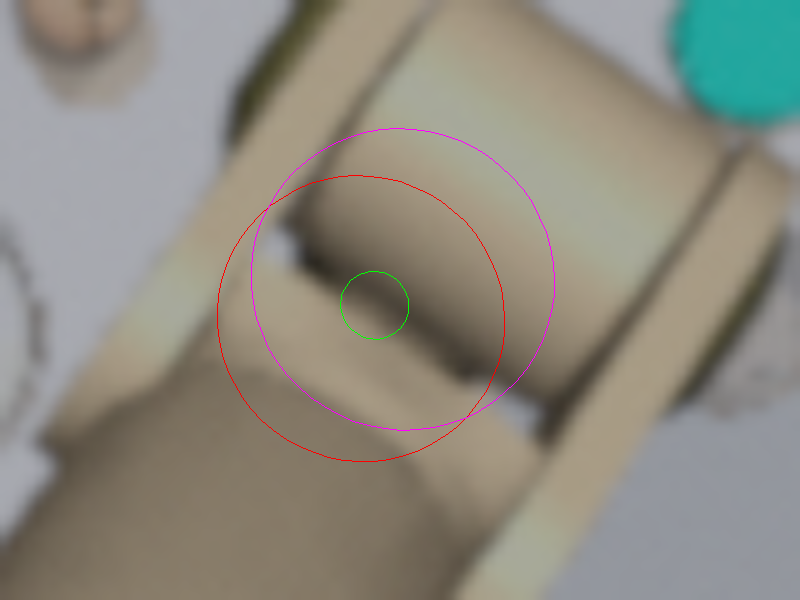

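The top view is mostly hidden by the wrist, but the fork's centreline passes through the expected tool axis near (490,200). The lateral fit is right, so I'll lower a little and close.

>>> drive_tool --targets '[[[0, 0, -0.15], [0, 0, 0], 0], [[0, 0, -0.3], [0, 0, 0], 0.2], [[0, 0, -0.3], [0, 0, 0], 0.4], [[0, 0, -0.3], [0, 0, 0], 0.5], [[0, 0, -0.3], [0, 0, 0], 0.6]]'

```text
clock: 5.25
position: [567.0, -283.3, -19.1]
tcp_rot: [0.705, 0.709, -0.0, -0.0]
contact_force: [-1.1, 0.2, -0.5]
grip_width: 34.5
grip_force: 0.2
```

>>> drive_tool --targets '[[[0, 0, 0], [0, 0, 0], 0.7], [[0, 0, 0], [0, 0, 0], 0.8], [[0, 0, 0], [0, 0, 0], 0.8], [[0, 0, 0], [0, 0, 0], 0.8], [[0, 0, 0], [0, 0, 0], 0.8]]'

```text
clock: 5.75
position: [567.2, -283.4, -18.9]
tcp_rot: [0.705, 0.709, 0.0, 0.0]
contact_force: [-0.6, 0.1, 3.2]
grip_width: 32.9
grip_force: 59.4
```

>>> drive_tool --targets '[[[0, 0, 0.3], [0, 0, 0], 0.8], [[0, 0, 0.8], [0, 0, 0], 0.8], [[0, 0, 1.4], [0, 0, 0], 0.8], [[0, 0, 2], [0, 0, 0], 0.8], [[0, 0, 2], [0, 0, 0], 0.8]]'

```text
clock: 6.25
position: [568.1, -284.0, 43.4]
tcp_rot: [0.705, 0.709, 0.0, 0.002]
contact_force: [0.7, 0.4, -0.9]
grip_width: 32.5
grip_force: 59.5
```

>>> drive_tool --targets '[[[-0.5, 0.8, 0], [0, 0, 0], 0.8], [[-1.2, 1.9, 0], [0, 0, 0], 0.8], [[-1.9, 3.1, 0], [0, 0, 0], 0.8], [[-2.6, 4.2, 0], [0, 0, 0], 0.8], [[-3.2, 5.2, 0], [0, 0, 0], 0.8]]'

```text
clock: 6.75
position: [469.3, -125.5, 40.1]
tcp_rot: [0.705, 0.709, -0.0, -0.001]
contact_force: [0.2, -0.6, -0.2]
grip_width: 33.0
grip_force: 59.6
```

>>> drive_tool --targets '[[[-0.5, 0.78, 0], [0, 0, 0], 0.8], [[-0.5, 0.78, -0.3], [0, 0, 0], 0.8], [[-0.5, 0.78, -0.7], [0, 0, 0], 0.8], [[-0.5, 0.78, -1.1], [0, 0, 0], 0.8], [[-0.5, 0.78, -1.1], [0, 0, 0], 0.8]]'

```text
clock: 7.25
position: [455.4, -103.9, 6.1]
tcp_rot: [0.705, 0.709, -0.001, -0.002]
contact_force: [0.7, 0.7, -1.3]
grip_width: 32.9
grip_force: 59.6
```

```bash
python3 - <<'E' | tail -1
from w import *
crop("side",215,190,295,250,10,"n.png",[(G['d1'][0],G['d1'][1],3,34,(255,0,0))])
go(455.3,-103.9,-16,0)
E
```

```text
shift [-0.02  0.01 -0.76] turn -0.04 tilt [-1.8e-03  8.0e-04 -1.0e+00]
```

View pics/n.png

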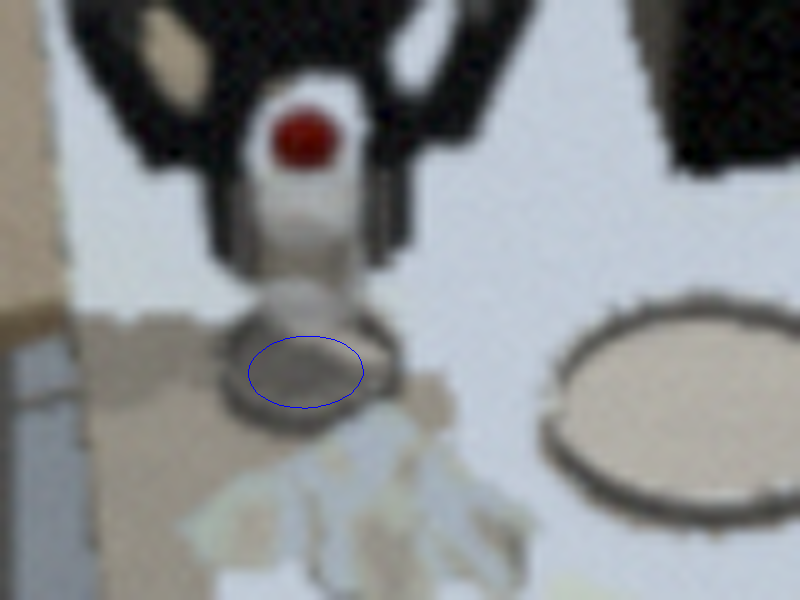

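The bottle, with its base near (305,300), hangs centred over dish_1 with its floor at (305,372). I'll set it down slowly.

>>> drive_tool --targets '[[[0, 0, -0.25], [0, 0, 0], 0.8], [[0, 0, -0.45], [0, 0, 0], 0.8], [[0, 0, -0.58], [0, 0, 0], 0.8], [[0, 0, -0.66], [0, 0, 0], 0.8], [[0, 0, -0.7], [0, 0, 0], 0.8]]'

```text
clock: 7.8
position: [456.0, -103.9, -13.4]
tcp_rot: [0.705, 0.709, -0.0, -0.0]
contact_force: [-1.4, 0.3, -0.9]
grip_width: 32.5
grip_force: 59.6
```

>>> drive_tool --targets '[[[0, 0, -0.03], [0, 0, 0], 0.8], [[0, 0, -0.05], [0, 0, 0], 0.8], [[0, 0, -0.07], [0, 0, 0], 0.8], [[0, 0, -0.09], [0, 0, 0], 0.8], [[0, 0, -0.09], [0, 0, 0], 0.8]]'

```text
clock: 8.3
position: [456.0, -103.8, -15.9]
tcp_rot: [0.705, 0.709, 0.0, 0.0]
contact_force: [-0.3, 0.1, -0.5]
grip_width: 32.9
grip_force: 59.6
```

>>> drive_tool --targets '[[[0, 0, -0.02], [0, 0, 0], 0.8], [[0, 0, -0.04], [0, 0, 0], 0.8], [[0, 0, -0.04], [0, 0, 0], 0.8]]'

```text
clock: 8.6
position: [456.1, -103.9, -16.0]
tcp_rot: [0.705, 0.709, 0.0, 0.0]
contact_force: [-4.8, 0.8, 15.3]
grip_width: 32.6
grip_force: 60.9
```

>>> drive_tool --targets '[[[0, 0, 0.03], [0, 0, 0], 0.8], [[0, 0, 0.03], [0, 0, 0], 0.55], [[0, 0, 0.03], [0, 0, 0], 0.4], [[0, 0, 0.03], [0, 0, 0], 0.2], [[0, 0, 0.03], [0, 0, 0], 0.2]]'

```text
clock: 9.1
position: [456.0, -103.8, -16.3]
tcp_rot: [0.705, 0.709, -0.0, -0.0]
contact_force: [0.7, 1.2, 0.5]
grip_width: 68.5
grip_force: 0.0
```

>>> drive_tool --targets '[[[0, 0, 0.4], [0, 0, 0], 0.1], [[0, 0, 1.2], [0, 0, 0], 0.1], [[0, 0, 2.2], [0, 0, 0], 0], [[0, 0, 3.2], [0, 0, 0], 0], [[0, 0, 4], [0, 0, 0], 0]]'

```text
clock: 9.6
position: [456.1, -103.9, 105.4]
tcp_rot: [0.705, 0.709, 0.0, 0.0]
contact_force: [0.8, 0.1, 0.1]
grip_width: 85.3
grip_force: 0.0
```

```bash
python3 - <<'E' | tail -1
from w import *
go(670.4,-204.3,105,0)
E
```

```text
shift [ 7.14 -3.35 -0.01] turn -0.04 tilt [ 9.e-04 -5.e-04 -1.e+00]
```

```bash
python3 - <<'E' | tail -4
from w import *
print('post',plane("side",np.array([570,420])/4+[180,110],0).round(), 'plate corner',plane("top",np.array([395,98])/2.66+[140,150],0).round(), 'hook z100',plane("top",np.array([405,47])/2.66+[140,150],100).round())
print('box',plane("side",np.array([640,470])/4+[180,110],0).round(), plane("side",np.array([690,485])/4+[180,110],0).round())
s=least_squares(lambda p:np.r_[proj("side",[*p,89])[0]-(np.array([317,226])/2.85+[214.7,139.7]),proj("top",[*p,89])[0]-(np.array([478,41])/2.66+[139.7,149.7])],[670,-204]);print(s.x,s.fun)
go(600,-225,105,0)
E
```

```text
post [698. -79.   0.] plate corner [ 621. -115.    0.] hook z100 [ 661. -124.  100.]
box [ 735. -147.   -0.] [ 767. -169.    0.]
[ 669.36192727 -206.01369029] [-0.29130371 -1.06198188  0.75323931 -0.22696675]
shift [ 4.8  -4.04 -0.01] turn -0.04 tilt [ 9.e-04 -5.e-04 -1.e+00]
```

>>> drive_tool --targets '[[[1.2, -1, 0], [0, 0, 0], 0], [[2.4, -2, 0], [0, 0, 0], 0], [[3.6, -3, 0], [0, 0, 0], 0], [[4.8, -4, 0], [0, 0, 0], 0], [[4.8, -4, 0], [0, 0, 0], 0]]'

```text
clock: 10.1
position: [602.7, -227.3, 102.2]
tcp_rot: [0.706, 0.708, 0.0, 0.001]
contact_force: [-0.8, -0.4, -0.2]
grip_width: 85.5
grip_force: 0.0
```

>>> drive_tool --targets '[[[0.8, 0.2, 0], [0, 0, 0], 0], [[1.6, 0.4, 0], [0, 0, 0], 0], [[2.3, 0.65, 0], [0, 0, 0], 0], [[2.3, 0.65, 0], [0, 0, 0], 0], [[2.3, 0.65, 0], [0, 0, 0], 0]]'

```text
clock: 10.6
position: [668.5, -203.9, 103.3]
tcp_rot: [0.705, 0.709, -0.0, -0.001]
contact_force: [-0.1, -0.4, -0.5]
grip_width: 85.2
grip_force: 0.0
```

```bash
python3 - <<'E' | tail -1
from w import *
go(670,-205,-10,0)
E
```

```text
shift [ 0.05 -0.04 -3.78] turn -0.04 tilt [-1.2e-03  4.0e-04 -1.0e+00]
```

>>> drive_tool --targets '[[[0.05, -0.04, -1], [0, 0, 0], 0], [[0.05, -0.04, -2], [0, 0, 0], 0], [[0.05, -0.04, -2.8], [0, 0, 0], 0], [[0.05, -0.04, -3.4], [0, 0, 0], 0], [[0.05, -0.04, -3.8], [0, 0, 0], 0]]'

```text
clock: 11.1
position: [669.1, -205.6, -11.4]
tcp_rot: [0.705, 0.709, -0.0, -0.001]
contact_force: [0.5, 0.2, -0.7]
grip_width: 85.2
grip_force: 0.0
```

>>> drive_tool --targets '[[[0, 0, 0], [0, 0, 0], 0.1], [[0, 0, 0], [0, 0, 0], 0.3], [[0, 0, 0], [0, 0, 0], 0.4], [[0, 0, 0], [0, 0, 0], 0.5], [[0, 0, 0], [0, 0, 0], 0.55]]'

```text
clock: 11.6
position: [670.8, -205.8, -9.0]
tcp_rot: [0.705, 0.709, 0.0, 0.001]
contact_force: [-2.2, -0.3, 6.6]
grip_width: 39.3
grip_force: 38.3
```

>>> drive_tool --targets '[[[0, 0, 0], [0, 0, 0], 0.7], [[0, 0, 0], [0, 0, 0], 0.8], [[0, 0, 0], [0, 0, 0], 0.8], [[0, 0, 0], [0, 0, 0], 0.8]]'

```text
clock: 12.0
position: [670.8, -205.8, -9.0]
tcp_rot: [0.705, 0.709, 0.0, 0.001]
contact_force: [-2.9, 0.3, 6.7]
grip_width: 38.6
grip_force: 59.5
```

>>> drive_tool --targets '[[[0, 0, 0.3], [0, 0, 0], 0.8], [[0, 0, 1.2], [0, 0, 0], 0.8], [[0, 0, 2.3], [0, 0, 0], 0.8], [[0, 0, 3.4], [0, 0, 0], 0.8], [[0, 0, 4.4], [0, 0, 0], 0.8]]'

```text
clock: 12.5
position: [670.6, -205.5, 124.1]
tcp_rot: [0.705, 0.709, 0.0, 0.001]
contact_force: [0.1, -1.8, -1.0]
grip_width: 39.0
grip_force: 60.3
```

>>> drive_tool --targets '[[[-0.8, 0, 0], [0, 0, 0], 0.8], [[-2, 0, 0], [0, 0, 0], 0.8], [[-3.3, 0.6, 0], [0, 0, 0], 0.8], [[-4.6, 1.3, 0], [0, 0, 0], 0.8], [[-5.8, 2, 0], [0, 0, 0], 0.8]]'

```text
clock: 13.0
position: [494.7, -144.8, 122.2]
tcp_rot: [0.705, 0.709, 0.0, 0.0]
contact_force: [0.7, 0.1, -0.9]
grip_width: 38.6
grip_force: 60.5
```

```bash
python3 - <<'E' | tail -1
from w import *
go(370,0,125,90)
E
```

```text
shift [-4.16  4.83  0.09] turn 11.21 tilt [ 3.e-04 -1.e-04 -1.e+00]
```

>>> drive_tool --targets '[[[-0.8, 0.9, 0], [0, 0, 0.8], 0.8], [[-1.7, 1.9, 0], [0, 0, 1.8], 0.8], [[-2.5, 2.9, 0], [0, 0, 2.8], 0.8], [[-3.3, 3.9, 0], [0, 0, 3.8], 0.8], [[-4.1, 4.8, 0], [0, 0, 4.8], 0.8]]'

```text
clock: 13.5
position: [372.5, -0.4, 122.3]
tcp_rot: [0.43, 0.903, 0.0, 0.0]
contact_force: [0.0, 0.5, -1.1]
grip_width: 38.9
grip_force: 60.3
```

>>> drive_tool --targets '[[[0, 1, 0], [0, 0, 1], 0.8], [[0, 2.1, 0], [0, 0, 2], 0.8], [[0, 3.2, 0], [0, 0, 3], 0.8], [[0.3, 4.3, 0], [0, 0, 4], 0.8], [[0.8, 5.3, 0], [0, 0, 5], 0.8]]'

```text
clock: 14.0
position: [397.2, 159.1, 122.6]
tcp_rot: [0.095, 0.995, 0.0, 0.0]
contact_force: [0.2, -0.9, -0.9]
grip_width: 38.8
grip_force: 60.2
```

```bash
python3 - <<'E' | tail -1
from w import *
go(451,236.8,-6,90)
E
```

```text
shift [ 1.79  2.59 -4.29] turn 1.37 tilt [ 9.e-04  2.e-04 -1.e+00]
```

>>> drive_tool --targets '[[[0.5, 0.7, 0], [0, 0, 0.5], 0.8], [[1.1, 1.6, 0], [0, 0, 1], 0.8], [[1.6, 2.3, -0.5], [0, 0, 1.37], 0.8], [[1.8, 2.6, -1.3], [0, 0, 1.37], 0.8], [[1.8, 2.6, -2.3], [0, 0, 1.37], 0.8]]'

```text
clock: 14.5
position: [453.0, 236.9, 53.0]
tcp_rot: [0.002, 1.0, 0.001, 0.002]
contact_force: [0.1, -0.4, -0.9]
grip_width: 38.9
grip_force: 60.3
```

>>> drive_tool --targets '[[[0, 0, -0.6], [0, 0, 0], 0.8], [[0, 0, -1.1], [0, 0, 0], 0.8], [[0, 0, -1.5], [0, 0, 0], 0.8], [[0, 0, -1.7], [0, 0, 0], 0.8], [[0, 0, -1.7], [0, 0, 0], 0.8]]'

```text
clock: 15.0
position: [451.4, 235.4, 1.7]
tcp_rot: [0.003, 1.0, -0.0, -0.0]
contact_force: [-0.4, 1.3, -0.1]
grip_width: 38.6
grip_force: 60.3
```

```bash
python3 - <<'E' | tail -1
from w import *
go(453,236.8,-6,90)
E
```

```text
shift [ 0.05  0.05 -0.26] turn 0.04 tilt [-7.e-04 -2.e-04 -1.e+00]
```

>>> drive_tool --targets '[[[0.05, 0.04, -0.07], [0, 0, 0], 0.8], [[0.05, 0.04, -0.13], [0, 0, 0], 0.8], [[0.05, 0.04, -0.18], [0, 0, 0], 0.8], [[0.05, 0.04, -0.22], [0, 0, 0], 0.8], [[0.05, 0.04, -0.24], [0, 0, 0], 0.8]]'

```text
clock: 15.5
position: [453.0, 236.7, -5.4]
tcp_rot: [0.003, 1.0, 0.0, 0.0]
contact_force: [-0.4, -0.3, -0.5]
grip_width: 38.9
grip_force: 60.3
```

>>> drive_tool --targets '[[[0, 0, -0.02], [0, 0, 0], 0.8], [[0, 0, -0.04], [0, 0, 0], 0.8], [[0, 0, -0.04], [0, 0, 0], 0.8]]'

```text
clock: 15.8
position: [453.1, 236.6, -6.0]
tcp_rot: [0.003, 1.0, 0.0, 0.0]
contact_force: [-0.8, -1.7, 5.8]
grip_width: 38.9
grip_force: 61.1
```

>>> drive_tool --targets '[[[0, 0, 0.02], [0, 0, 0], 0.7], [[0, 0, 0.02], [0, 0, 0], 0.45], [[0, 0, 0.02], [0, 0, 0], 0.3], [[0, 0, 0.02], [0, 0, 0], 0.15], [[0, 0, 0.02], [0, 0, 0], 0.1]]'

```text
clock: 16.3
position: [453.1, 236.7, -6.0]
tcp_rot: [0.003, 1.0, -0.0, -0.0]
contact_force: [-0.1, 1.1, 0.6]
grip_width: 76.9
grip_force: 0.0
```

>>> drive_tool --targets '[[[0, 0, 0.5], [0, 0, 0], 0], [[0, 0, 1.4], [0, 0, 0], 0], [[0, 0, 2.6], [0, 0, 0], 0], [[0, 0, 3.8], [0, 0, 0], 0], [[0, 0, 4.5], [0, 0, 0], 0]]'

```text
clock: 16.8
position: [453.7, 236.9, 131.7]
tcp_rot: [0.003, 1.0, 0.0, 0.002]
contact_force: [0.5, 0.1, 0.7]
grip_width: 85.4
grip_force: 0.0
```

>>> drive_tool --targets '[[[-1, -1, 0], [0, 0, -0.8], 0], [[-2, -2.2, 0], [0, 0, -1.8], 0], [[-2.4, -3.6, 0], [0, 0, -2.8], 0], [[-2.4, -5, 0], [0, 0, -3.8], 0], [[-2.4, -6.4, 0], [0, 0, -4.8], 0]]'

```text
clock: 17.3
position: [380.4, 43.4, 129.3]
tcp_rot: [0.334, 0.943, 0.0, 0.0]
contact_force: [1.3, 0.7, 0.1]
grip_width: 85.5
grip_force: 0.0
```

>>> drive_tool --targets '[[[0, -1.5, 0], [0, 0, -1], 0], [[0.3, -3, 0], [0, 0, -2], 0], [[0.6, -4.5, 0], [0, 0, -3], 0], [[1, -6, 0], [0, 0, -4], 0], [[1.4, -7.5, 0], [0, 0, -5], 0]]'

```text
clock: 17.8
position: [423.0, -182.4, 129.2]
tcp_rot: [0.637, 0.771, 0.0, 0.0]
contact_force: [0.5, -0.4, 0.0]
grip_width: 85.6
grip_force: 0.0
```

```bash
python3 - <<'E' | tail -1
from w import *
cv2.imwrite("pics/p.png",optics.camera("side")[:,:,::-1])
go(519.1,-495.2,130,0)
E
```

```text
shift [  3.13 -10.22   0.03] turn -1.29 tilt [ 0.0025 -0.0039 -1.    ]
```

>>> drive_tool --targets '[[[0.45, -1.4, 0], [0, 0, -0.5], 0], [[0.9, -2.9, 0], [0, 0, -1], 0], [[1.35, -4.4, 0], [0, 0, -1.29], 0], [[1.8, -5.9, 0], [0, 0, -1.29], 0], [[2.2, -7.2, 0], [0, 0, -1.29], 0]]'

```text
clock: 18.35
position: [489.2, -398.5, 128.7]
tcp_rot: [0.701, 0.713, -0.0, -0.0]
contact_force: [0.4, 0.9, -0.2]
grip_width: 85.4
grip_force: 0.0
```

>>> drive_tool --targets '[[[0.45, -1.4, 0], [0, 0, 0], 0], [[0.93, -2.6, 0], [0, 0, 0], 0], [[0.93, -3, 0], [0, 0, 0], 0], [[0.93, -3, 0], [0, 0, 0], 0], [[0.93, -3, 0], [0, 0, 0], 0]]'

```text
clock: 18.85
position: [516.8, -485.6, 128.7]
tcp_rot: [0.701, 0.713, 0.0, -0.0]
contact_force: [1.0, 0.1, 1.3]
grip_width: 85.0
grip_force: 0.0
```

```bash
python3 - <<'E' | tail -1
from w import *
go(519.1,-495.2,3,0)
E
```

```text
shift [ 0.08 -0.32 -4.19] turn -0.12 tilt [-4.e-04  9.e-04 -1.e+00]
```

>>> drive_tool --targets '[[[0.08, -0.32, -0.5], [0, 0, -0.1], 0], [[0.08, -0.32, -1.5], [0, 0, -0.1], 0], [[0.08, -0.32, -2.5], [0, 0, -0.1], 0], [[0.08, -0.32, -3.5], [0, 0, -0.1], 0], [[0.08, -0.32, -4.2], [0, 0, -0.1], 0]]'

```text
clock: 19.35
position: [518.8, -494.5, 0.0]
tcp_rot: [0.706, 0.708, 0.0, -0.002]
contact_force: [0.3, -0.6, 0.0]
grip_width: 85.4
grip_force: 0.0
```

>>> drive_tool --targets '[[[0, 0, 0], [0, 0, 0], 0.1], [[0, 0, 0], [0, 0, 0], 0.25], [[0, 0, 0], [0, 0, 0], 0.35], [[0, 0, 0], [0, 0, 0], 0.45], [[0, 0, 0], [0, 0, 0], 0.5]]'

```text
clock: 19.85
position: [519.5, -496.5, 4.8]
tcp_rot: [0.706, 0.708, -0.0, 0.001]
contact_force: [-2.0, 0.2, 6.2]
grip_width: 44.9
grip_force: 60.3
```

>>> drive_tool --targets '[[[0, 0, 0], [0, 0, 0], 0.6], [[0, 0, 0], [0, 0, 0], 0.7], [[0, 0, 0], [0, 0, 0], 0.7], [[0, 0, 0], [0, 0, 0], 0.7]]'

```text
clock: 20.25
position: [519.5, -496.5, 4.8]
tcp_rot: [0.706, 0.708, -0.0, 0.001]
contact_force: [-2.4, 1.0, 5.9]
grip_width: 44.9
grip_force: 60.3
```

>>> drive_tool --targets '[[[0, 0, 0.3], [0, 0, 0], 0.7], [[0, 0, 1.3], [0, 0, 0], 0.7], [[0, 0, 2.5], [0, 0, 0], 0.7], [[0, 0, 3.7], [0, 0, 0], 0.7], [[0, 0, 4.7], [0, 0, 0], 0.7]]'

```text
clock: 20.75
position: [519.5, -495.9, 146.8]
tcp_rot: [0.706, 0.708, -0.0, 0.001]
contact_force: [0.0, 0.3, -1.6]
grip_width: 45.0
grip_force: 61.1
```

>>> drive_tool --targets '[[[-0.3, 1, 0], [0, 0, 0], 0.7], [[-0.8, 2.3, 0], [0, 0, 0], 0.7], [[-1.3, 3.7, 0], [0, 0, 0], 0.7], [[-1.8, 5.1, 0], [0, 0, 0], 0.7], [[-2.2, 6.4, 0], [0, 0, 0], 0.7]]'

```text
clock: 21.25
position: [452.4, -302.0, 144.6]
tcp_rot: [0.706, 0.708, 0.0, 0.0]
contact_force: [0.9, 0.4, -1.2]
grip_width: 45.0
grip_force: 61.2
```

```bash
python3 - <<'E' | tail -1
from w import *
go(448.3,-287.7,7.8,0)
E
```

```text
shift [-0.14  0.48 -4.56] turn -0.02 tilt [ 5.e-04 -2.e-04 -1.e+00]
```

>>> drive_tool --targets '[[[-0.14, 0.5, 0], [0, 0, 0], 0.7], [[-0.14, 0.5, -1], [0, 0, 0], 0.7], [[-0.14, 0.5, -2.1], [0, 0, 0], 0.7], [[-0.14, 0.5, -3.1], [0, 0, 0], 0.7], [[-0.14, 0.5, -3.8], [0, 0, 0], 0.7]]'

```text
clock: 21.75
position: [448.8, -288.4, 28.8]
tcp_rot: [0.706, 0.708, 0.0, -0.001]
contact_force: [0.5, 0.0, -1.6]
grip_width: 44.6
grip_force: 61.2
```

>>> drive_tool --targets '[[[0, 0, -0.2], [0, 0, 0], 0.7], [[0, 0, -0.35], [0, 0, 0], 0.7], [[0, 0, -0.47], [0, 0, 0], 0.7], [[0, 0, -0.55], [0, 0, 0], 0.7], [[0, 0, -0.55], [0, 0, 0], 0.7]]'

```text
clock: 22.25
position: [449.3, -289.1, 13.9]
tcp_rot: [0.706, 0.708, -0.0, 0.0]
contact_force: [0.1, 0.5, -1.9]
grip_width: 44.7
grip_force: 61.2
```

```bash
python3 - <<'E' | tail -1
from w import *
go(448.3,-287.7,7.8,0)
E
```

```text
shift [-0.03  0.05 -0.2 ] turn -0.02 tilt [ 5.e-04 -6.e-04 -1.e+00]
```

>>> drive_tool --targets '[[[-0.03, 0.05, -0.06], [0, 0, 0], 0.7], [[-0.03, 0.05, -0.11], [0, 0, 0], 0.7], [[-0.03, 0.05, -0.15], [0, 0, 0], 0.7], [[-0.03, 0.05, -0.18], [0, 0, 0], 0.7], [[-0.03, 0.05, -0.18], [0, 0, 0], 0.7]]'

```text
clock: 22.75
position: [448.2, -287.4, 8.0]
tcp_rot: [0.706, 0.708, 0.0, -0.0]
contact_force: [-0.8, 0.6, -2.4]
grip_width: 44.9
grip_force: 61.2
```

>>> drive_tool --targets '[[[0, 0, -0.02], [0, 0, 0], 0.7], [[0, 0, -0.04], [0, 0, 0], 0.7], [[0, 0, -0.04], [0, 0, 0], 0.7]]'

```text
clock: 23.05
position: [448.3, -287.6, 7.7]
tcp_rot: [0.706, 0.708, -0.0, 0.0]
contact_force: [-3.5, 1.0, 7.4]
grip_width: 44.9
grip_force: 61.9
```

>>> drive_tool --targets '[[[0, 0, 0.02], [0, 0, 0], 0.6], [[0, 0, 0.02], [0, 0, 0], 0.4], [[0, 0, 0.02], [0, 0, 0], 0.25], [[0, 0, 0.02], [0, 0, 0], 0.1], [[0, 0, 0.02], [0, 0, 0], 0]]'

```text
clock: 23.55
position: [448.3, -287.5, 7.5]
tcp_rot: [0.706, 0.708, 0.0, 0.0]
contact_force: [0.7, -0.8, -0.5]
grip_width: 85.1
grip_force: 0.0
```

>>> drive_tool --targets '[[[0, 0, 0.5], [0, 0, 0], 0], [[0, 0, 1.4], [0, 0, 0], 0], [[0, 0, 2.6], [0, 0, 0], 0], [[0, 0, 3.8], [0, 0, 0], 0], [[0, 0, 4.5], [0, 0, 0], 0]]'

```text
clock: 24.05
position: [448.8, -287.9, 145.3]
tcp_rot: [0.706, 0.708, 0.0, 0.002]
contact_force: [0.1, -0.3, -0.3]
grip_width: 85.0
grip_force: 0.0
```

>>> drive_tool --targets '[[[0, -1, 0], [0, 0, 0], 0], [[0, -2.2, 0], [0, 0, 0], 0], [[0, -3.3, 0], [0, 0, 0], 0], [[0, -3.97, 0], [0, 0, 0], 0], [[0, -3.97, 0], [0, 0, 0], 0]]'

```text
clock: 24.55
position: [447.7, -408.7, 141.8]
tcp_rot: [0.707, 0.707, -0.0, -0.0]
contact_force: [-0.1, 0.2, 0.1]
grip_width: 85.3
grip_force: 0.0
```

```bash
python3 - <<'E' | tail -1
from w import *
go(446.7,-406.6,16,0)
E
```

```text
shift [-0.03  0.07 -4.19] turn -0.0 tilt [-3.e-04 -1.e-04 -1.e+00]
```

>>> drive_tool --targets '[[[-0.03, 0.02, -0.7], [0, 0, 0], 0], [[-0.03, 0.02, -1.7], [0, 0, 0], 0], [[-0.03, 0.02, -2.7], [0, 0, 0], 0], [[-0.03, 0.02, -3.6], [0, 0, 0], 0], [[-0.03, 0.02, -4.15], [0, 0, 0], 0]]'

```text
clock: 25.05
position: [446.9, -404.0, 16.1]
tcp_rot: [0.706, 0.708, 0.0, -0.002]
contact_force: [-1.3, 0.5, 0.5]
grip_width: 85.4
grip_force: 0.0
```

>>> drive_tool --targets '[[[0, 0, 0], [0, 0, 0], 0.1], [[0, 0, 0], [0, 0, 0], 0.2], [[0, 0, 0], [0, 0, 0], 0.3], [[0, 0, 0], [0, 0, 0], 0.4], [[0, 0, 0], [0, 0, 0], 0.45]]'

```text
clock: 25.55
position: [447.6, -406.4, 19.6]
tcp_rot: [0.706, 0.708, -0.0, 0.001]
contact_force: [-2.0, 0.8, 6.7]
grip_width: 51.3
grip_force: 60.9
```

>>> drive_tool --targets '[[[0, 0, 0], [0, 0, 0], 0.6], [[0, 0, 0], [0, 0, 0], 0.65], [[0, 0, 0], [0, 0, 0], 0.65], [[0, 0, 0], [0, 0, 0], 0.65]]'

```text
clock: 25.95
position: [447.5, -406.4, 19.5]
tcp_rot: [0.706, 0.708, -0.0, 0.001]
contact_force: [-1.3, 1.3, 5.7]
grip_width: 51.3
grip_force: 60.9
```

>>> drive_tool --targets '[[[0, 0, 0.3], [0, 0, 0], 0.65], [[0, 0, 1.3], [0, 0, 0], 0.65], [[0, 0, 2.5], [0, 0, 0], 0.65], [[0, 0, 3.7], [0, 0, 0], 0.65], [[0, 0, 4.6], [0, 0, 0], 0.65]]'

```text
clock: 26.45
position: [447.6, -406.1, 159.3]
tcp_rot: [0.706, 0.708, -0.0, 0.002]
contact_force: [0.1, 0.5, -0.9]
grip_width: 50.8
grip_force: 62.2
```

>>> drive_tool --targets '[[[0.4, 0.9, 0], [0, 0, 0], 0.65], [[1, 2.2, 0], [0, 0, 0], 0.65], [[1.6, 3.5, 0], [0, 0, 0], 0.65], [[2.2, 4.8, 0], [0, 0, 0], 0.65], [[2.8, 6, 0], [0, 0, 0], 0.65]]'

```text
clock: 26.95
position: [531.8, -224.1, 157.0]
tcp_rot: [0.706, 0.708, 0.0, 0.0]
contact_force: [0.9, -0.7, -1.0]
grip_width: 51.2
grip_force: 62.2
```

```bash
python3 - <<'E' | tail -2
from w import *
print('block corners',plane("side",np.array([255,188])/2.85+[215,140],0).round(),plane("side",np.array([195,190])/2.85+[215,140],0).round())
go(569.9,-142.5,22.5,0)
E
```

```text
block corners [653. -24.   0.] [586. -18.   0.]
shift [ 1.27  2.72 -4.48] turn -0.02 tilt [ 8.e-04 -4.e-04 -1.e+00]
```

Clear of the block (its corners are at y ≈ -20).

>>> drive_tool --targets '[[[0.5, 1.1, 0], [0, 0, 0], 0.65], [[1, 2.2, 0], [0, 0, 0], 0.65], [[1.27, 2.7, -0.5], [0, 0, 0], 0.65], [[1.27, 2.7, -1.5], [0, 0, 0], 0.65], [[1.27, 2.7, -2.5], [0, 0, 0], 0.65]]'

```text
clock: 27.45
position: [570.0, -144.2, 81.3]
tcp_rot: [0.706, 0.709, 0.0, 0.001]
contact_force: [0.8, -0.6, -0.7]
grip_width: 50.8
grip_force: 62.2
```

>>> drive_tool --targets '[[[0, 0, -0.6], [0, 0, 0], 0.65], [[0, 0, -1.1], [0, 0, 0], 0.65], [[0, 0, -1.5], [0, 0, 0], 0.65], [[0, 0, -1.75], [0, 0, 0], 0.65], [[0, 0, -1.75], [0, 0, 0], 0.65]]'

```text
clock: 27.95
position: [569.2, -144.8, 28.1]
tcp_rot: [0.706, 0.708, -0.0, -0.001]
contact_force: [-0.5, -0.1, -0.5]
grip_width: 50.8
grip_force: 62.2
```

```bash
python3 - <<'E' | tail -1
from w import *
go(569.9,-142.5,22.5,0)
E
```

```text
shift [ 0.02  0.08 -0.19] turn -0.02 tilt [-9.e-04  5.e-04 -1.e+00]
```

>>> drive_tool --targets '[[[0.02, 0.06, -0.06], [0, 0, 0], 0.65], [[0.02, 0.06, -0.1], [0, 0, 0], 0.65], [[0.02, 0.06, -0.13], [0, 0, 0], 0.65], [[0.02, 0.06, -0.16], [0, 0, 0], 0.65], [[0.02, 0.06, -0.17], [0, 0, 0], 0.65]]'

```text
clock: 28.45
position: [570.1, -143.1, 23.5]
tcp_rot: [0.706, 0.708, 0.0, 0.0]
contact_force: [-0.9, 0.1, 0.1]
grip_width: 50.9
grip_force: 62.2
```

>>> drive_tool --targets '[[[0, 0, -0.02], [0, 0, 0], 0.65], [[0, 0, -0.03], [0, 0, 0], 0.65], [[0, 0, -0.03], [0, 0, 0], 0.65]]'

```text
clock: 28.75
position: [570.1, -143.2, 22.7]
tcp_rot: [0.706, 0.708, 0.0, 0.0]
contact_force: [-0.4, -0.1, 0.8]
grip_width: 51.3
grip_force: 62.2
```

>>> drive_tool --targets '[[[0, 0, -0.02], [0, 0, 0], 0.65], [[0, 0, -0.02], [0, 0, 0], 0.65]]'

```text
clock: 28.95
position: [570.1, -143.2, 22.6]
tcp_rot: [0.706, 0.708, 0.0, 0.0]
contact_force: [-3.2, 0.2, 5.2]
grip_width: 50.5
grip_force: 62.6
```

>>> drive_tool --targets '[[[0, 0, 0.02], [0, 0, 0], 0.5], [[0, 0, 0.02], [0, 0, 0], 0.35], [[0, 0, 0.02], [0, 0, 0], 0.2], [[0, 0, 0.02], [0, 0, 0], 0.1], [[0, 0, 0.02], [0, 0, 0], 0]]'

```text
clock: 29.45
position: [570.1, -143.1, 22.5]
tcp_rot: [0.706, 0.708, 0.0, -0.0]
contact_force: [-0.7, -0.5, -0.4]
grip_width: 85.2
grip_force: 0.0
```

>>> drive_tool --targets '[[[0, 0, 0.5], [0, 0, 0], 0], [[0, 0, 1.4], [0, 0, 0], 0], [[0, 0, 2.6], [0, 0, 0], 0], [[0, 0, 3.8], [0, 0, 0], 0], [[0, 0, 5], [0, 0, 0], 0]]'

```text
clock: 29.95
position: [569.8, -143.0, 174.0]
tcp_rot: [0.706, 0.708, -0.0, -0.0]
contact_force: [-0.6, 0.0, 0.3]
grip_width: 85.7
grip_force: 0.0
```

>>> drive_tool --targets '[[[-1.5, 0, 0.5], [0, 0, 0], 0], [[-3, 0.2, 1], [0, 0, 0], 0], [[-4.5, 0.4, 1.5], [0, 0, 0], 0], [[-6, 0.6, 2], [0, 0, 0], 0], [[-7, 0.8, 2.5], [0, 0, 0], 0]]'

```text
clock: 30.45
position: [357.6, -118.3, 248.1]
tcp_rot: [0.706, 0.708, -0.0, 0.0]
contact_force: [-0.2, -0.3, 0.1]
grip_width: 85.3
grip_force: 0.0
```

Run:
```python
from h import *
t=optics.camera("top")[140:275,110:440,::-1]; s=optics.camera("side")[130:350,210:370,::-1]
p=cv2.imread("pics/p.png")[130:350,210:370]
a=cv2.resize(np.ascontiguousarray(t),(600,245)); r=lambda i:cv2.resize(np.ascontiguousarray(i),(255,350))
c=np.zeros((600,800,3),np.uint8); c[:245,:600]=a
S=cv2.resize(np.ascontiguousarray(s),(255,350)); c[248:598,:255]=S; c[248:598,260:515]=r(p)
cv2.imwrite("pics/z.png",c)
```

```text
(no output)
```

View pics/z.png

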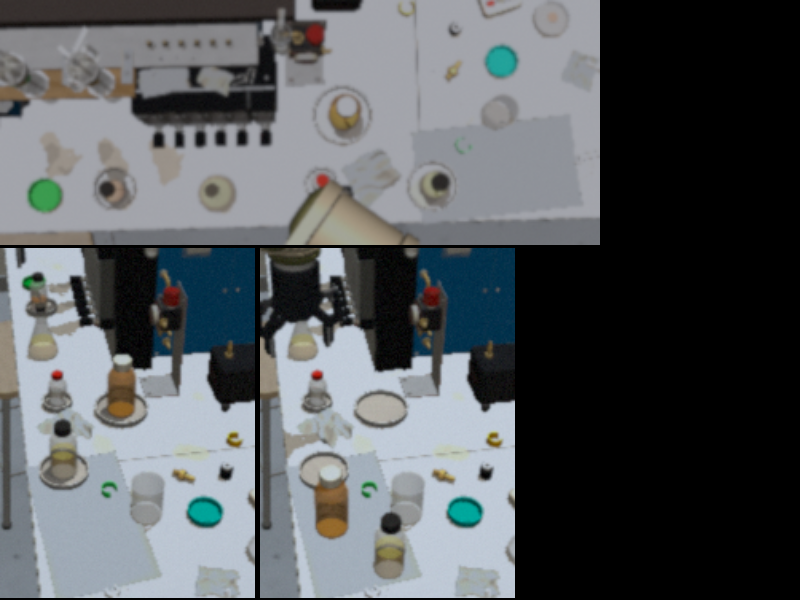

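All four bottles stand upright in their dishes: in the side inset at (57,390), (38,293), (62,450) and (122,388). The flask (42,340) and beaker (147,498) have not moved. I'll hand the job in.

```bash
python3 -c "
from rig import manip; print(manip.job_done())"
```

```text
the job is handed in; nothing more can be done
None
```

I handed the job in at about 30 s: all four bottles stand upright in their matching dishes, set down gently, and the final pictures show the flask and beaker where they were.

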